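Hold the spring jaw open for the waiting dish

ROBOT

A 6-joint arm with a two-finger parallel gripper is mounted at the origin on the work surface. World frame = base frame: x ahead of the robot, y to its left, z up, the work surface at z = 0. Lengths are in m, angles in degrees, forces in N, time in s.
With the tool pointing down it reaches from about 0.375 to 0.9 m from the base axis. Payload 3.1 kg.
Tool frame: the origin (TCP) lies at the very end of the fingers, on their centre line; the grasp point (between the pads) lies 19 mm behind it; z points along the fingers, y is the direction in which the jaws open and shut (so a half turn about z gives the same grasp; the last joint's range is limited). The gripper opens to 87 mm and grips with 3 to 60 N. Pads are 19 mm wide; open, the fingers measure 117 mm over their backs; the gripper's body (75 mm by 190 mm) begins 51 mm behind the grasp point.
Start: joints at [62.08, 30.224, 82.088, -0, 67.689, -10.227], TCP at [0.19, 0.595, 0.223] pointing down, gripper open.
Joint ranges: [-176.69, 176.69], [-43.24, 126.21], [12.49, 139.97], [-82, 262], [0, 151.66], [-163.58, 163.58]. Speed limits (degrees/s): [159.86, 159.86, 180, 180, 180, 180].

INTERFACE

Orientations are given as a 3x3 rotation matrix whose columns are the frame's x, y, z axes.
In Python, from rig import bot gives the robot as it stands. The module is installed in compiled form; this text tells all that it offers.
- The arm moves only by the tool play_rows, never from a script. Its argument "targets" is a list of rows, each a list of 7 numbers: the closure, from 0 (fully open) to 1 (shut), then the shift along the world's x, y, z in m, then the turn, a rotation vector about the world's x, y, z in rad. A call has 1 to 12 rows; each row shifts and turns the commanded pose from where the row before left it; what a row does not reach is not made up. A row lasts 1/8 s, in which the tool goes at most 62.5 mm and 10.7 degrees, less where a joint would pass 70% of its speed; a pose out of reach is approached as far as the arm can. A call with a gripper value outside its range is refused whole. The fingers move at their own pace and stop on an object; the grip force is fixed at half the most. Time passes only in rows, so rows that do not move let the fingers close. It gives the time, the measured TCP pose, the force and the opening at its end, in the units of the state.
- bot.read_state(): the state, without advancing time (a new reading comes with each control period).
- bot.capture(name): name is "side" or "top"; returns the picture (400x640x3 uint8, blue, green, red); there is no depth.
- bot.get_calibration(name): a dict with "fx", "fy", "cx", "cy" (pixels), "R" (3x3) and "t" (3): a world point X has camera coordinates R X + t. Camera axes: x right, y down, z forward; pixel columns grow to the right and rows downward; lengths in m; the calibration is good to about 2 mm. A picture is of the moment at which its call begins. get_calibration takes no time and is no camera call.
- bot.hand_in(): hands the job in, once; it reports no verdict.
The state is a dict: "time_s": time; "joint_positions": joint angles; "qvel": joint speeds; "tau": joint torques, N m; "position": TCP position; "tcp_rot": TCP orientation; "force": force on the tool from outside, world axes, zero at the start; "moment": the same for the moment, N m; "opening": opening from 0.0 (shut) to 1.0 (fully open).
Only numpy, scipy, OpenCV 4.12 (cv2) and the standard library are available. Lean on these libraries where they do the work, as an engineer would, in place of code of your own. Each camera call takes 0.05 s, during which the arm holds its last target. There are 200 camera calls.

TASK

One of the three upturned dishes is waiting on the round cork pad. Pull the red grip of the spring-return jaw out until its red pointers stand on the line of the same colour as that dish, and finish still holding it there so the dish can be set in; the program ends while the robot holds the grip. Do not let the jaw snap back, and leave the dishes and the other things on the table where they are.

Things in the scene. Friction and masses are not known exactly. Their poses are not given: they have to be found in the camera images.
- jaw (a joint): sprung slide of the fixture: 0 = closed (start), grows in m as the red grip is pulled out along the fixture's -x, to 0.09 at the end stop. A spring pulls it home: 4.5 N at 0, plus 0.9 N per 10 mm (about 11 N at 0.07), friction 0.5 N; let go, it snaps shut. The pointers stand on the blue line at 0.03, the white at 0.05, the orange at 0.07
- grip (a point): point to grip on the jaw's upright red grip, a plate 16 mm thick along the fixture's x (pull direction), 60 mm wide along its y, from 30 to 92 mm above the table, on the outer end of the slide bar (top 34 mm up). The point is mid thickness and width, 72 mm above the table. Both faces are free: take it from above, closing the fingers along the fixture's x. Moves with the jaw
- pointer (a point): tip of the jaw's red pointer on the fixture's +y side, 22 mm above the table, 128 mm from the grip point along the fixture's +x (a second pointer is mirrored on the -y side); moves with the jaw
- fixture: fixed dish holder, dark steel base 240 (x -130 to +110) by 200 (y) by 20 mm high; origin on its underside, z up; x points from the red grip to the fixed stop, within 0.45 rad of straight away from the robot. Closed: red grip at x -98 mm, aluminium jaw (100 mm wide, top 64 mm up) at x +28 to +43. Fixed stop 110 mm wide, top 65 mm up, at x +90 to +102. Guide rails 32 mm high beside the slide
- mark_blue (a point): middle of the blue line, 5 mm wide, 44 mm long along y, on the fixture's base at its +y side (the same line is on the -y side), fixture x = 0 mm, 22 mm above the table
- mark_white (a point): middle of the white line, the same, fixture x = -20 mm
- mark_orange (a point): middle of the orange line, the same, fixture x = -40 mm
- pad: fixed round cork pad, 132 mm across, 12 mm high, on one side of the fixture or the other; origin at the centre of its underside. Exactly one dish lies on it, within a few mm of its centre: that is the waiting dish
- board: fixed plywood ware board with low rims, 300 mm (x) by 160 mm (y), 18 mm high at the rims; origin at the centre of its underside. It carries the other two dishes and is on the other side of the fixture from the pad
- dish_blue: shallow blue-glazed dish lying upside down, 70 mm across, 30 mm high, its unglazed foot ring upwards; origin at the centre of its underside (rim plane), z up. Its line on the fixture is the blue one, at jaw = 0.03 m
- dish_white: shallow white-glazed dish lying upside down, 90 mm across, 30 mm high, its unglazed foot ring upwards; origin at the centre of its underside (rim plane), z up. Its line on the fixture is the white one, at jaw = 0.05 m
- dish_orange: shallow orange-glazed dish lying upside down, 110 mm across, 30 mm high, its unglazed foot ring upwards; origin at the centre of its underside (rim plane), z up. Its line on the fixture is the orange one, at jaw = 0.07 m
- mug: green mug, 80 mm across, 90 mm high, near the robot's right; origin at the centre of its underside. Leave it alone
- jar: closed amber jar with a white cap, 76 mm across, 110 mm high, near the robot's left; origin at the centre of its underside. Leave it alone
- spatula: spatula lying on the table near the robot's right; leave it alone
- brush: brush lying on the table near the robot's left; leave it alone
There are look-alikes about, which are no part of the job. What is shaped like the dish_white but green is not meant.

How it is judged:
By the outcome, as a careful person would: the job done as asked, in the order asked, and still so for the second after the job is handed in, while the arm keeps its last pose, push and grip.
It also fails if it takes over 32 s, if anything falls off the work surface, if the arm or the gripper's body presses on something with over 40 N, if the wrist force passes 120 N, or if a joint passes its speed limit or range.

## Working session

There is one attempt and no reset: what is moved stays moved. The work goes in short steps, Python scripts to look and compute and a tool call to move; the robot and the scene stay as the last step left them, time stands still between calls to the robot, and variables do not carry over. Pictures are saved under pics/ and viewed, about 8 in all and at most 12, crops included, and the job is handed in when it is done.

Besides the shell and the picture viewer there is one more tool, called after ">>>" as name(argument=value, ...), one argument or row to a line, values as JSON. play_rows: Moves the arm, as the interface text tells. Its arguments: {"type":"object","properties":{"targets":{"type":"array","items":{"type":"array","items":{"type":"number"}}}},"required":["targets"]}

```bash
mkdir -p pics; cat > h.py <<'E'
import numpy as np, cv2
from rig import bot
def cast(n,u,v,z):
    c=bot.get_calibration(n);R=np.array(c['R']);t=np.array(c['t'])
    o=-R.T@t; d=R.T@np.array([(u-c['cx'])/c['fx'],(v-c['cy'])/c['fy'],1])
    return o+d*(z-o[2])/d[2]
def proj(n,X):
    c=bot.get_calibration(n);p=np.array(c['R'])@np.array(X)+np.array(c['t'])
    return np.array([c['fx']*p[0]/p[2]+c['cx'],c['fy']*p[1]/p[2]+c['cy']])
E
python3 - <<'E'
from h import *
for n in('top','side'):
    cv2.imwrite(f'pics/{n}1.png',bot.capture(n)); c=bot.get_calibration(n); print(n,c['fx'],-np.array(c['R']).T@np.array(c['t']))
s=bot.read_state();print(s['time_s'],s['tcp_rot'],s['opening'],s['force'])
E
```

```text
top 452.9733337047784 [2.84753080e-01 6.76360734e-04 1.75964624e+00]
side 433.50394885203303 [0.42623616 1.18385711 1.26430968]
0.1 [[-9.52693453e-01  3.03931501e-01 -9.09421980e-04]
 [ 3.03932672e-01  9.52691939e-01 -1.73227682e-03]
 [ 3.39905495e-04 -1.92673184e-03 -9.99998086e-01]] 0.9997571915239988 [-0.18152506 -1.24031264  0.08562968]
```

View pics/top1.png

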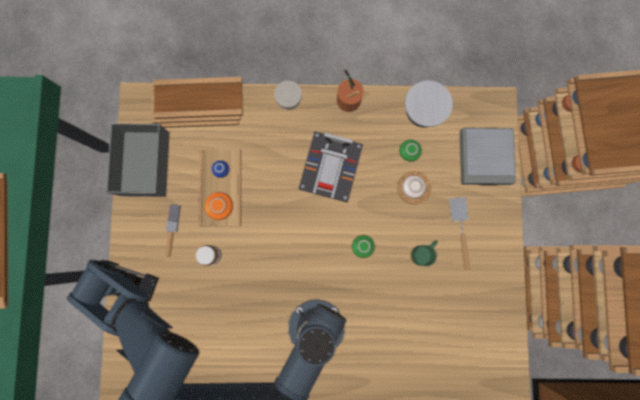

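View pics/side1.png

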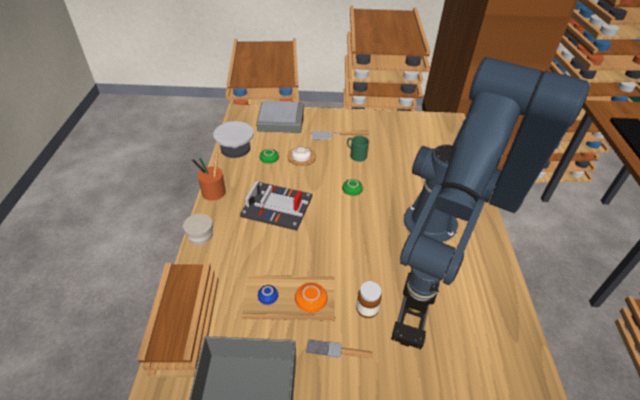

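Top view: the white dish is on the cork pad at (414,187). Blue (220,169) and orange (218,206) are on the board. Look-alikes are the green dishes at (410,150) and (363,246). The red grip is near (325,187) on the fixture at (332,165). I'll check the choice and the fixture in one crop.

```bash
python3 - <<'E'
from h import *
a=cv2.imread('pics/top1.png')
A=cv2.resize(a[125:210,290:440],None,fx=5,fy=5,interpolation=cv2.INTER_CUBIC)
cv2.imwrite('pics/c1.png',A)
b=cv2.imread('pics/side1.png')
cv2.imwrite('pics/c2.png',cv2.resize(b[175:235,235:320],None,fx=9,fy=9,interpolation=cv2.INTER_CUBIC))
E
```

```text
(no output)
```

View pics/c1.png

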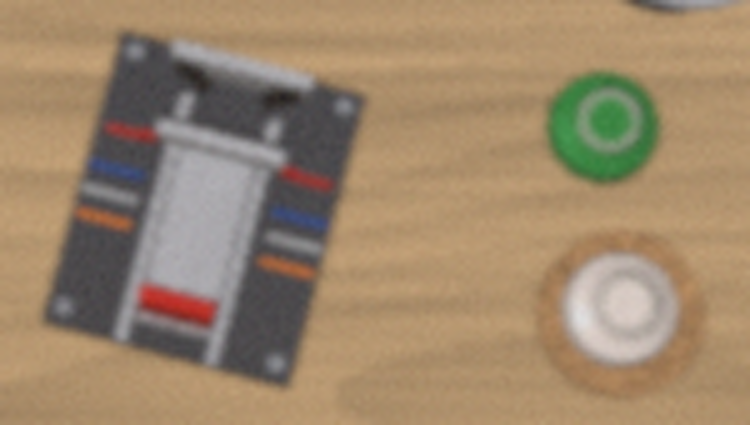

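View pics/c2.png

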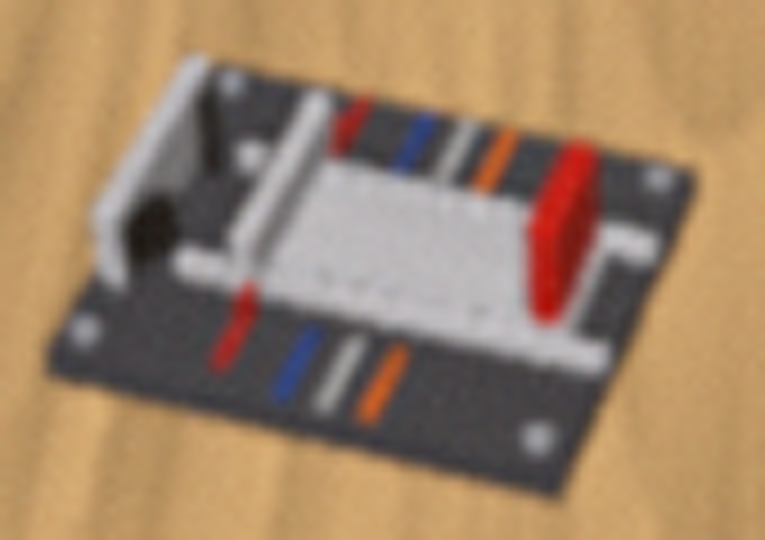

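White is on the pad, so the target is the white line at jaw 0.05. The green dishes have no pad. Both crops show the base corners, the lines and the pointers clearly. Next I'll fit the fixture pose to both views.

```bash
python3 - <<'E'
from h import *
from scipy.optimize import least_squares
T=lambda U,V:(290+(U+.5)/5-.5,125+(V+.5)/5-.5)
S=lambda U,V:(235+(U+.5)/9-.5,175+(V+.5)/9-.5)
# top: left=+y
f={'top':[((.11,.1,.02),T(124,34)),((.11,-.1,.02),T(364,97)),((-.13,-.1,.02),T(288,384)),((-.13,.1,.02),T(45,321)),
 ((0,.078,.022),T(117,170)),((-.02,.078,.022),T(109,194)),((-.04,.078,.022),T(104,219)),
 ((0,-.078,.022),T(300,218)),((-.02,-.078,.022),T(294,243)),((-.04,-.078,.022),T(287,267)),((-.098,0,.092),T(179,303))],
'side':[((-.13,-.1,.02),S(695,172)),((-.13,.1,.02),S(562,488)),((.11,.1,.02),S(50,365)),((0,.078,.022),S(298,366)),((-.02,.078,.022),S(341,375)),((-.04,.078,.022),S(384,385)),
 ((0,-.078,.022),S(415,143)),((-.02,-.078,.022),S(456,152)),((-.04,-.078,.022),S(495,161)),((-.098,0,.092),S(565,180))]}
def W(p,X):
    c,s=np.cos(p[2]),np.sin(p[2]);return np.array([p[0]+c*X[0]-s*X[1],p[1]+s*X[0]+c*X[1],X[2]])
def res(p,ns): return np.concatenate([proj(n,W(p,X))-uv for n in ns for X,uv in f[n]])
for ns in (['top'],['side'],['top','side']):
    r=least_squares(res,[.65,-.05,-.2],args=(ns,),loss='soft_l1');p=r.x
    print(ns,p.round(4),'rms',np.sqrt(np.mean(res(p,ns)**2)),'grip',W(p,(-.098,0,.072)).round(4))
print(res(p,ns).reshape(-1,2).round(1).tolist())
np.save('p.npy',p)
s=bot.read_state(); R=np.array(s['tcp_rot']); print(s['position'], 'yaw of tool y',np.arctan2(R[1,1],R[0,1]))
print('pad',cast('top',414,187,.03),'jar',cast('top',206,255,.11),'board',cast('top',222,187,.018), 'green',cast('top',363,246,.03))
E
```

```text
['top'] [ 0.6229 -0.052  -0.2492] rms 0.6700978545644687 grip [ 0.5279 -0.0278  0.072 ]
['side'] [ 0.6237 -0.0469 -0.237 ] rms 0.5867244635915331 grip [ 0.5284 -0.0239  0.072 ]
['top', 'side'] [ 0.6233 -0.0504 -0.2455] rms 0.7198285789719154 grip [ 0.5282 -0.0266  0.072 ]
[[-1.1, -0.8], [0.1, -0.8], [0.3, 0.6], [-1.1, 0.2], [-1.4, -0.2], [-1.1, -0.1], [-1.5, -0.2], [0.7, 0.2], [0.6, 0.1], [0.8, 0.2], [-0.5, -0.3], [0.6, -0.8], [0.3, -1.5], [-0.7, -1.5], [-0.1, 0.3], [-0.1, 0.4], [-0.1, 0.4], [0.4, -1.0], [0.3, -1.0], [0.6, -1.0], [-0.0, 0.2]]
[0.18960387 0.59485283 0.22166849] yaw of tool y 1.2619790614711595
pad [ 0.53277435 -0.37183685  0.03      ] jar [0.26554703 0.39980903 0.11      ] board [0.52618116 0.37092871 0.018     ] green [ 0.30431693 -0.17431498  0.03      ]
```

>>> play_rows(
  targets=[
    [0,0.0282,-0.0518,0,0,0,-0.1256],
    [0,0.0282,-0.0518,0,0,0,-0.1256],
    [0,0.0282,-0.0518,0,0,0,-0.1256],
    [0,0.0282,-0.0518,0,0,0,-0.1256],
    [0,0.0282,-0.0518,0,0,0,-0.1256],
    [0,0.0282,-0.0518,0,0,0,-0.1256],
    [0,0.0282,-0.0518,0,0,0,-0.1256],
    [0,0.0282,-0.0518,0,0,0,-0.1256],
    [0,0.0282,-0.0518,0,0,0,-0.1256],
    [0,0.0282,-0.0518,0,0,0,-0.1256],
    [0,0.0282,-0.0518,0,0,0,-0.1256],
    [0,0.0284,-0.0517,0,0,0,-0.1256],
  ],
)

```text
time_s: 1.6
position: [0.529, -0.0279, 0.2223]
tcp_rot: [[0.247, 0.969, -0.0], [0.969, -0.247, 0.0], [0.0, -0.0, -1.0]]
force: [0.3, 0.6, 0.1]
opening: 1.002
```

>>> play_rows(
  targets=[
    [0,0,0,-0.04,0,0,0],
    [0,0,0,-0.03,0,0,0],
    [0,0,0,0,0,0,0],
    [0,0,0,0,0,0,0],
  ],
)

```text
time_s: 2.1
position: [0.5291, -0.0261, 0.1532]
tcp_rot: [[0.242, 0.97, 0.001], [0.97, -0.242, -0.0], [-0.0, 0.001, -1.0]]
force: [-0.1, -0.1, -0.3]
opening: 0.999
```

```bash
python3 - <<'E'
from h import *
s=bot.read_state(); R=np.array(s['tcp_rot']); print(s['time_s'],s['position'],np.arctan2(R[1,1],R[0,1]),R[:,2],s['force'],s['opening'])
b=bot.capture('side'); cv2.imwrite('pics/s2.png',b)
cv2.imwrite('pics/c3.png',cv2.resize(b[150:240,220:330],None,fx=6,fy=6,interpolation=cv2.INTER_CUBIC))
E
```

```text
2.1 [ 0.52909018 -0.02608425  0.15324218] -0.24492631991528047 [ 1.11224818e-03 -3.05405644e-04 -9.99999335e-01] [-0.12611904 -0.06183029 -0.28221399] 0.9994480279451047
```

View pics/c3.png

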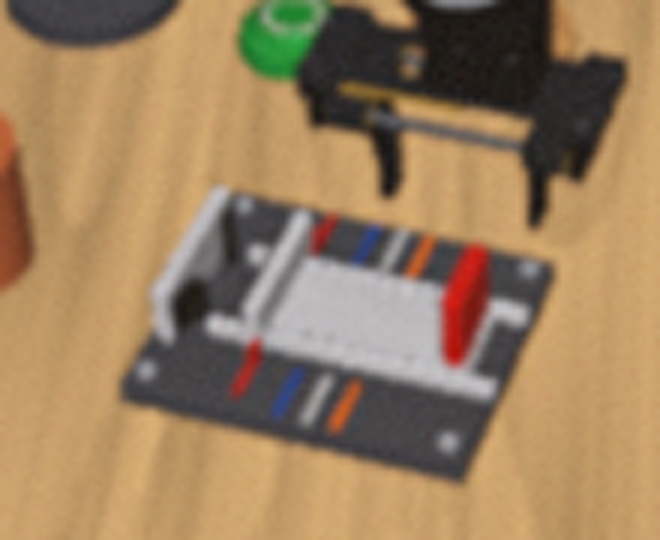

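The fingers at (390,190) and (537,222) straddle the red plate at (467,250), and the jaw direction matches. I'll descend and close.

>>> play_rows(
  targets=[
    [0,0,0,-0.03,0,0,0],
    [0,0,0,-0.03,0,0,0],
    [0,0,0,-0.03,0,0,0],
    [0,0,0,-0.01,0,0,0],
    [0,0,0,0,0,0,0],
    [0,0,0,0,0,0,0],
  ],
)

```text
time_s: 2.9
position: [0.5296, -0.0262, 0.0539]
tcp_rot: [[0.243, 0.97, 0.003], [0.97, -0.243, -0.001], [-0.0, 0.003, -1.0]]
force: [0.5, 0.8, 1.1]
opening: 1.0
```

>>> play_rows(
  targets=[
    [1,0,0,0,0,0,0],
    [1,0,0,0,0,0,0],
    [1,0,0,0,0,0,0],
    [1,0,0,0,0,0,0],
    [1,0,0,0,0,0,0],
    [1,0,0,0,0,0,0],
    [1,0,0,0,0,0,0],
    [1,0,0,0,0,0,0],
  ],
)

```text
time_s: 3.9
position: [0.5302, -0.0265, 0.0526]
tcp_rot: [[0.243, 0.97, 0.004], [0.97, -0.243, -0.001], [0.0, 0.004, -1.0]]
force: [5.1, -1.2, -7.1]
opening: 0.185
```

>>> play_rows(
  targets=[
    [1,-0.006,0.0015,0,0,0,0],
    [1,-0.006,0.0015,0,0,0,0],
    [1,-0.006,0.0015,0,0,0,0],
    [1,-0.006,0.0015,0,0,0,0],
    [1,-0.006,0.0015,0,0,0,0],
    [1,-0.006,0.0015,0,0,0,0],
    [1,-0.006,0.0015,0,0,0,0],
    [1,-0.006,0.0015,0,0,0,0],
    [1,0,0,0,0,0,0],
    [1,0,0,0,0,0,0],
    [1,0,0,0,0,0,0],
  ],
)

```text
time_s: 5.28
position: [0.485, -0.0148, 0.0526]
tcp_rot: [[0.244, 0.97, 0.008], [0.97, -0.244, -0.001], [0.001, 0.009, -1.0]]
force: [8.9, 1.5, -7.5]
opening: 0.184
```

```bash
python3 - <<'E'
from h import *
s=bot.read_state(); print(s['time_s'],s['position'],s['force'],s['opening'])
b=np.mean([bot.capture('side') for _ in range(4)],0).astype('uint8'); a=np.mean([bot.capture('top') for _ in range(4)],0).astype('uint8')
B=cv2.resize(b[175:235,235:320],None,fx=9,fy=9,interpolation=cv2.INTER_CUBIC)
cv2.imwrite('pics/c4.png',B)
cv2.imwrite('pics/c5.png',cv2.resize(a[125:210,290:375],None,fx=7,fy=7,interpolation=cv2.INTER_CUBIC))
E
```

```text
5.275 [ 0.48502927 -0.01484282  0.05261236] [ 8.91090524  1.51578553 -7.51925881] 0.18436345923854122
```

View pics/c4.png

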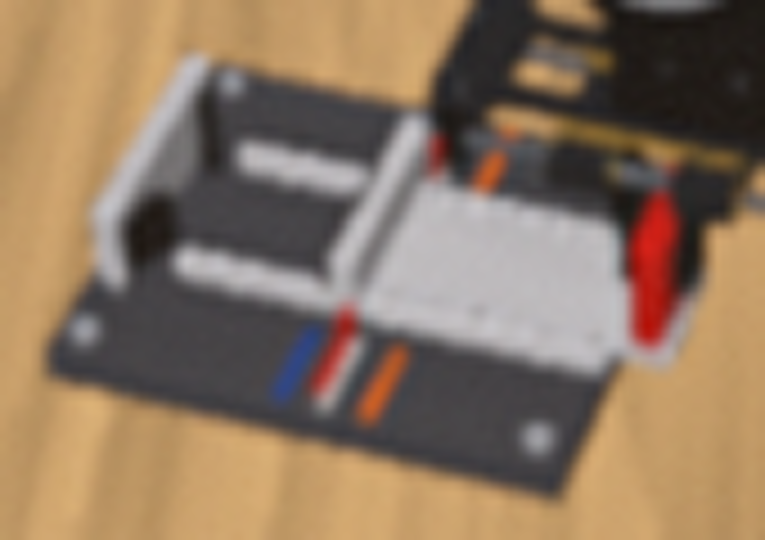

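View pics/c5.png

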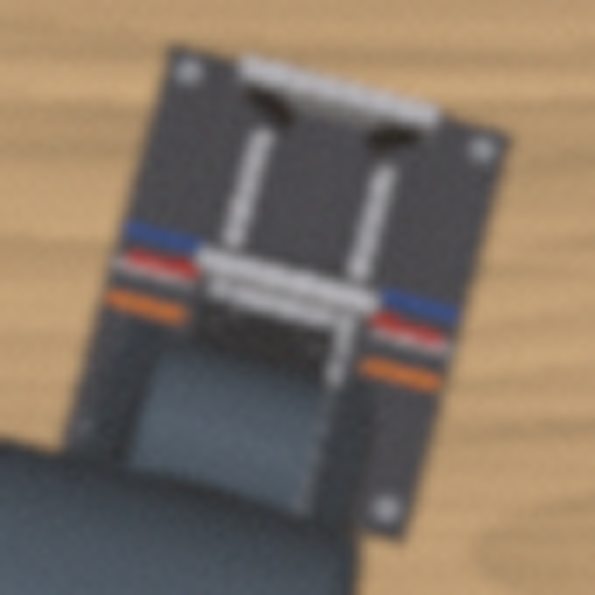

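The pointer stands about 3–6 mm short of white in both views, with red just on the blue side of the white strip. I'll measure it numerically against the lines.

```bash
cat > m.py <<'E'
from h import *
p=np.load('p.npy')
def rect(n,img,z=.022,k=1000):
    # fixture-plane map: 1 px = 1 mm/4 ; cols = fixture x -70..60mm, rows = y +105..-105
    xs=np.arange(-70,60,.25)/1e3; ys=np.arange(105,-105,-.25)/1e3
    c,s=np.cos(p[2]),np.sin(p[2]); X,Y=np.meshgrid(xs,ys)
    W=np.stack([p[0]+c*X-s*Y,p[1]+s*X+c*Y,np.full(X.shape,z)],-1)
    C=bot.get_calibration(n);q=W@np.array(C['R']).T+np.array(C['t'])
    return cv2.remap(img,(C['fx']*q[...,0]/q[...,2]+C['cx']).astype('f4'),(C['fy']*q[...,1]/q[...,2]+C['cy']).astype('f4'),cv2.INTER_CUBIC),xs*1e3,ys*1e3
def meas(n,img):
    r,xs,ys=rect(n,img); r=r.astype(float)
    out={}
    for nm,(a,b) in {'+y':(65,90),'-y':(-90,-65)}.items():
        P=r[(ys>a)&(ys<b)].mean(0); B,G,R=P.T
        for col,sig in {'blue':B-R,'orange':np.minimum(G-B,R-B),'red':R-1.0*G-1.0*np.clip(G-B,0,None)*3,'white':np.minimum(np.minimum(B,G),R)}.items():
            i=sig.argmax(); w=np.clip(sig-(sig[i]+np.median(sig))/2,0,None)*(abs(xs-xs[i])<7)
            out[nm,col]=round(float((w*xs).sum()/w.sum()),1)
    return out
E
python3 - <<'E'
from m import *
for n in('top','side'):
    print(n,'closed',meas(n,cv2.imread(f'pics/{n}1.png')))
    im=np.mean([bot.capture(n) for _ in range(4)],0).astype('uint8'); print(n,'now',meas(n,im))
E
```

```text
top closed {('+y', 'blue'): 1.1, ('+y', 'orange'): -38.9, ('+y', 'red'): 32.4, ('+y', 'white'): -18.8, ('-y', 'blue'): -0.2, ('-y', 'orange'): -40.1, ('-y', 'red'): 31.1, ('-y', 'white'): -20.0}
top now {('+y', 'blue'): 1.0, ('+y', 'orange'): -39.0, ('+y', 'red'): -14.2, ('+y', 'white'): -20.2, ('-y', 'blue'): -0.2, ('-y', 'orange'): -40.1, ('-y', 'red'): -15.3, ('-y', 'white'): -21.5}
side closed {('+y', 'blue'): 1.5, ('+y', 'orange'): -38.8, ('+y', 'red'): 33.5, ('+y', 'white'): -18.7, ('-y', 'blue'): -0.1, ('-y', 'orange'): -39.9, ('-y', 'red'): -68.6, ('-y', 'white'): 52.0}
side now {('+y', 'blue'): 1.4, ('+y', 'orange'): -38.8, ('+y', 'red'): -12.7, ('+y', 'white'): -19.8, ('-y', 'blue'): -51.6, ('-y', 'orange'): -39.6, ('-y', 'red'): -10.5, ('-y', 'white'): 3.8}
```

>>> play_rows(
  targets=[
    [1,-0.002,0.0005,0,0,0,0],
    [1,-0.002,0.0005,0,0,0,0],
    [1,0,0,0,0,0,0],
    [1,0,0,0,0,0,0],
    [1,0,0,0,0,0,0],
    [1,0,0,0,0,0,0],
  ],
)

```text
time_s: 6.82
position: [0.4814, -0.0139, 0.0526]
tcp_rot: [[0.244, 0.97, 0.009], [0.97, -0.244, -0.001], [0.001, 0.009, -1.0]]
force: [11.0, 0.9, -7.9]
opening: 0.182
```

```bash
python3 - <<'E'
from m import *
print({k:np.round(bot.read_state()[k],4) for k in('position','force','opening','time_s')})
ims={}
for n in('top','side'):
    im=np.mean([bot.capture(n) for _ in range(4)],0).astype('uint8'); ims[n]=im; print(n,meas(n,im))
A=cv2.resize(ims['top'][135:190,295:370],(750,550),interpolation=cv2.INTER_CUBIC)
cv2.imwrite('pics/c6.png',A)
E
```

```text
{'position': array([ 0.4814, -0.0139,  0.0526]), 'force': array([11.0449,  0.9441, -7.8826]), 'opening': np.float64(0.1819), 'time_s': np.float64(6.825)}
top {('+y', 'blue'): 1.0, ('+y', 'orange'): -38.9, ('+y', 'red'): -18.5, ('+y', 'white'): -30.9, ('-y', 'blue'): -0.2, ('-y', 'orange'): -40.2, ('-y', 'red'): -19.7, ('-y', 'white'): -31.8}
side {('+y', 'blue'): 1.5, ('+y', 'orange'): -38.8, ('+y', 'red'): -17.5, ('+y', 'white'): -28.9, ('-y', 'blue'): -51.6, ('-y', 'orange'): -39.6, ('-y', 'red'): -14.2, ('-y', 'white'): -0.3}
```

View pics/c6.png

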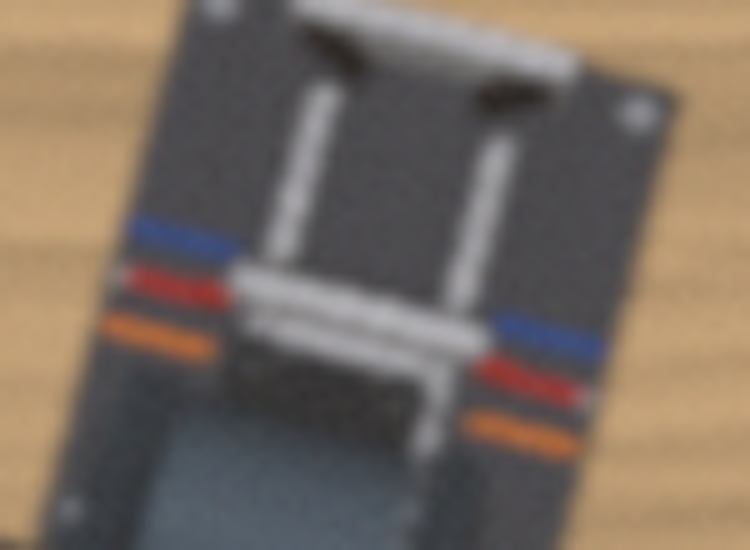

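Red now covers the white line on both sides, with white tips showing at (122,278) and (588,398). I'll hold briefly to check it's steady.

>>> play_rows(
  targets=[
    [1,0,0,0,0,0,0],
    [1,0,0,0,0,0,0],
    [1,0,0,0,0,0,0],
    [1,0,0,0,0,0,0],
    [1,0,0,0,0,0,0],
    [1,0,0,0,0,0,0],
  ],
)

```text
time_s: 7.98
position: [0.4814, -0.0139, 0.0526]
tcp_rot: [[0.244, 0.97, 0.009], [0.97, -0.244, -0.001], [0.001, 0.009, -1.0]]
force: [10.2, 0.2, -7.4]
opening: 0.181
```

```bash
python3 - <<'E'
from m import *
print({k:np.round(bot.read_state()[k],4) for k in('position','force','opening','time_s')})
m=meas('top',bot.capture('top'));print(m)
if abs(m['+y','red']+18.6)<1: print(bot.hand_in())
E
```

```text
{'position': array([ 0.4814, -0.0139,  0.0526]), 'force': array([10.1682,  0.211 , -7.4183]), 'opening': np.float64(0.1807), 'time_s': np.float64(7.975)}
{('+y', 'blue'): 1.1, ('+y', 'orange'): -39.0, ('+y', 'red'): -18.5, ('+y', 'white'): -30.6, ('-y', 'blue'): -0.3, ('-y', 'orange'): -40.1, ('-y', 'red'): -19.8, ('-y', 'white'): -31.7}
the job is handed in; nothing more can be done
None
```

The white dish was the one on the cork pad, so I pulled the red grip out until the pointers stood on the white line. I handed in at about 8 s, still holding the grip there.

**Jaw opening:** about 50 mm, against the 50 mm wanted. The tool travelled about 50.4 mm after gripping. The pointers moved about 51 mm from closed in both views.

**Pointers against the white line:** in the top view they read 0.3 mm from the line. In the side view they read about 1.2 mm short of it. That disagreement is small and I left it.

**Hold:** steady for over a second before hand-in, with no drift in position, about 10 N of pull, and the grip closed to about 16 mm, the plate's thickness. The force readings I saw stayed around 13 N.

**Other things on the table:** I didn't move anything else. I took no separate picture at the end to confirm the dishes, mug and jar.

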